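Close the disc player and hold the search knob on the third click

ROBOT

A 6-joint arm with a two-finger parallel gripper is mounted at the origin on the work surface. World frame = base frame: x ahead of the robot, y to its left, z up, the work surface at z = 0. Lengths are in m, angles in degrees, forces in N, time in s.
With the tool pointing down it reaches from about 0.35 to 0.875 m from the base axis. Payload 4.2 kg.
Tool frame: the origin (TCP) lies at the very end of the fingers, on their centre line; the grasp point (between the pads) lies 19 mm behind it; z points along the fingers, y is the direction in which the jaws open and shut (so a half turn about z gives the same grasp; the last joint's range is limited). The gripper opens to 87 mm and grips with 3 to 60 N. Pads are 19 mm wide; open, the fingers measure 117 mm over their backs; the gripper's body (75 mm by 190 mm) begins 51 mm behind the grasp point.
Start: joints at [-56.746, 22.042, 0.453, 0, -68.411, -14.817], TCP at [0.198, -0.593, 0.197] pointing down, gripper open.
Joint ranges: [-179.83, 179.83], [-69.29, 118.12], [-61.27, 80.66], [-181.25, 117.63], [-171.15, -9.14], [-177.46, 177.46]. Speed limits (degrees/s): [159.86, 159.86, 180, 180, 180, 180].

INTERFACE

Orientations are given as a 3x3 rotation matrix whose columns are the frame's x, y, z axes.
In Python, from station import r, imaging gives the robot as it stands. The module is installed in compiled form; this text tells all that it offers.
- The arm moves only by the tool move_arm, never from a script. Its argument "motion" is one flat list of numbers, 7 for each row, row after row: the shift along the tool's x, y, z in units of 40 mm (1.0 is 40 mm), then the turn, a rotation vector about the tool's x, y, z in units of 5 degrees (1.0 is 5 degrees), then the gripper's target within -1 to 1 (shut at 1, half-way at 0, fully open at -1). In form: [dx, dy, dz, wx, wy, wz, gripper, dx, dy, dz, wx, wy, wz, gripper, ...]. A call has 1 to 20 rows; each row is the pose to reach, as a shift and turn from the pose measured when the call began, along the tool's axes at that moment; what a row does not reach only later rows make up. A row lasts 1/12 s, in which the tool goes at most 41.7 mm and 7.16 degrees, less where a joint would pass 70% of its speed; a pose out of reach is approached as far as the arm can. A call with a gripper value outside its range is refused whole. The fingers move at their own pace and stop on an object; the grip force is fixed at half the most. Time passes only in rows, so rows that repeat a pose let the fingers close. It gives the time, the measured TCP pose, the force and the opening at its end, in the units of the state.
- r.sense(): the state, without advancing time (a new reading comes with each control period).
- imaging.capture(name): name is "scene" or "top"; returns the picture (384x512x3 uint8, blue, green, red); there is no depth.
- imaging.camera_params(name): a dict with "intrinsics" (3x3 intrinsics, pixels), "k1" (the pictures are not rectified: a ray, as slopes to the right and down, at radius r is drawn at 1 + k1 r^2 times it, then the intrinsics apply), "world_from_camera" (4x4, takes a point from camera to world coordinates). Camera axes: x right, y down, z forward; pixel columns grow to the right and rows downward; lengths in m; the calibration is good to about 2 mm. A picture is of the moment at which its call begins. camera_params takes no time and is no camera call.
- r.finish_job(): hands the job in, once; it reports no verdict.
The state is a dict: "time_s": time; "joints": joint angles; "joint_velocities": joint speeds; "effort": joint torques, N m; "tcp_pos": TCP position; "ee_rot": TCP orientation; "wrist_force": force on the tool from outside, world axes, zero at the start; "moment": the same for the moment, N m; "gripper_width": opening from 0.0 (shut) to 1.0 (fully open).
Only numpy, scipy, OpenCV 4.12 (cv2) and the standard library are available. Lean on these libraries where they do the work, as an engineer would, in place of code of your own. Each camera call takes 0.05 s, during which the arm holds its last target.

TASK

The disc is in the player: shut its lid fully without slamming it. Then turn the search knob on the black control box clockwise, click by click, pausing about half a second on each click, to the third click and not on towards the fourth; it springs back, so keep hold of it there, and finish while still holding it with the fingers. Leave everything else on the desk where it is.

Things in the scene. Friction and masses are not known exactly. Their poses are not given: they have to be found in the camera images.
- player: Top-loading disc player, grey, fixed to the table: 200 x 200 mm, 74 mm high to the rim, with a disc already inside. Origin at the centre of its underside; its x axis points from its front (facing the robot, give or take its yaw) to the hinge side, y to its left, z up. The lid is hinged along its far top edge.
- lid_hinge (a point): Middle of the lid's hinge line, in the lid's lower face, 100 mm behind the player's centre (player's +x) and 74.5 mm above the table.
- lid_edge (a point): Middle of the lid's free edge, on its outer (upper when shut) face. The lid is a grey square plate 200 x 200 mm, 8 mm thick, with a small lip 60 mm wide that sticks out 10 mm farther at the middle of the free edge. When the lid is shut its top lies 82.5 mm above the table.
- lid (a joint): Opening angle of the lid in rad: 0 is shut, about 0.7 to 1.2 at the start. Free edge up and leaning towards the robot; it closes by swinging the free edge down towards the robot. The hinge is stiff: the lid stays where it is left, and about 0.5 to 2 N at its free edge moves it. There is no latch.
- control: Search control, a black box 130 x 130 mm, 43 mm high, fixed to the table, with three small dummy keys along its front edge and a silver disc under one knob at its centre. Origin at the centre of its underside, z up; its x axis points away from the robot, give or take its yaw. White ticks around the knob mark the stops: zero at the box's +x, then clockwise.
- shuttle_grip (a point): Point on the (vertical) axis of the search knob, 77 mm above the table, half-way up the part to grip. The knob is a black finger bar 46 mm long (its own x, white line towards the pointing end), 14 mm thick (its y), from 56 to 90 mm above the table, on a 48 mm disc whose top is 56 mm above the table. Turns with the knob.
- shuttle (a joint): Angle of the search knob in rad, 0 at rest, growing as it turns CLOCKWISE from above. Clicks every 0.393 rad (22.5 degrees): 0.393, 0.785, 1.178, then two more; travel ends at 1.963. A spring always pulls it back to 0 (0.09 N m at rest, 0.125 at the third click), with a click ripple of 0.08 N m (hardest just past a click, easiest just before the next). It stays at no click when released.
- disc_cases: Bystander, loose: two flat disc cases, stacked, 142 x 125 x 20 mm. Origin at the centre of its underside; leave it alone.
- marker: Bystander, loose: black marker pen lying down, 120 mm long, 16 mm thick. Leave it alone.
- tape_roll: Bystander, loose: small roll of clear tape, 46 mm across, 18 mm high. Origin at the centre of its underside; leave it alone.
- bottle: Bystander, loose: drinks bottle, 190 mm high. Origin at the centre of its underside; leave it alone.
- pen_cup: Bystander, loose: grey cup, 72 mm across, 90 mm high. Origin at the centre of its underside; leave it alone.
- disc_spindle: Bystander, loose: round black tub of blank discs, 130 mm across, 92 mm high. Origin at the centre of its underside; leave it alone.
- stapler: Bystander, loose: stapler, 130 mm long. Origin at the centre of its underside; leave it alone.
There are look-alikes about, which are no part of the job. Leave any orange or purple look-alike of the control alone.

How it is judged (in metres and radians):
On the way, in this order (a step that is already met when the one before it is completed fails the run):
1. the lid is fully shut, the knob still at rest (value of joint lid below 0.05 rad and value of joint shuttle below 0.15 rad), for 0.2 s.
2. the knob is paused on the first click (value of joint shuttle between 0.243 and 0.543 rad and contact force between the fingers and shuttle above 1 N), for 0.2 s.
3. the knob is paused on the second click (value of joint shuttle between 0.635 and 0.935 rad and contact force between the fingers and shuttle above 1 N), for 0.2 s.
4. the knob is on the third click (value of joint shuttle between 1.028 and 1.328 rad and contact force between the fingers and shuttle above 1 N), for 0.2 s.
At the end, for the whole second after the job is handed in: lid shut (below 0.05 rad), the knob held still by the fingers (over 1 N) on the third click (1.178 rad, within 0.15) (all of step 4 and value of joint lid below 0.05 rad and velocity of joint shuttle between -0.2 and 0.2 rad/s); the arm keeps its last pose, push and grip.
It fails at once if the lid is slammed (faster than 3 rad/s) (velocity of joint lid below -3 rad/s).
It fails at once if the knob is turned on to the fourth click (value of joint shuttle above 1.4 rad).
It fails at once if a bystander is pushed more than 30 mm or knocked over (distance of any of disc_cases, marker, tape_roll, bottle, pen_cup, disc_spindle, stapler from where it was at the start of the episode above 0.03 m or angle between any of disc_cases, tape_roll, bottle, pen_cup, disc_spindle, stapler's own z axis and vertical above 0.5 rad).
It also fails if it takes over 61 s, if anything falls off the work surface, if the arm or the gripper's body presses on something with over 40 N, if the wrist force passes 120 N, or if a joint passes its speed limit or range.

## Working session

There is one attempt and no reset: what is moved stays moved. The work goes in short steps, Python scripts to look and compute and a tool call to move; the robot and the scene stay as the last step left them, time stands still between calls to the robot, and variables do not carry over. Pictures are saved under pics/ and viewed, and the job is handed in when it is done.

Besides the shell and the picture viewer there is one more tool, called by a JSON object that holds its "fn" and its "kwargs", one argument or row to a line. move_arm: Moves the arm, as the interface text tells. Its arguments: {"type":"object","properties":{"motion":{"type":"array","items":{"type":"number"}}},"required":["motion"]}

```bash
mkdir -p pics
python3 - <<'E'
from station import r, imaging
import cv2
for n in("scene","top"):
    cv2.imwrite(f"pics/{n}0.png",imaging.capture(n)); p=imaging.camera_params(n); print(n,p)
s=r.sense();print(s)
E
```

```text
scene {'intrinsics': array([[357.8173618 ,   0.        , 256.88823176],
       [  0.        , 357.8173618 , 185.64169879],
       [  0.        ,   0.        ,   1.        ]]), 'k1': -0.07177082986874746, 'world_from_camera': array([[ 0.54391081,  0.72203702, -0.42757873,  1.02684014],
       [ 0.83902164, -0.47660456,  0.26247051, -0.28384659],
       [-0.01427255, -0.50150836, -0.86503506,  1.07643845],
       [ 0.        ,  0.        ,  0.        ,  1.        ]])}
top {'intrinsics': array([[414.49525554,   0.        , 255.65484933],
       [  0.        , 414.49525554, 188.14761403],
       [  0.        ,   0.        ,   1.        ]]), 'k1': -0.07147548044002319, 'world_from_camera': array([[ 0.02572456, -0.98830886,  0.15027919,  0.39104281],
       [-0.9995271 , -0.02796209, -0.01279477,  0.0465228 ],
       [ 0.01684731, -0.14987898, -0.9885608 ,  1.18270281],
       [ 0.        ,  0.        ,  0.        ,  1.        ]])}
{'time_s': 0.1, 'joints': array([-5.67451371e+01,  2.20866272e+01,  3.87498225e-01, -2.56558897e-02,
       -6.84110329e+01, -1.48170207e+01]), 'joint_velocities': array([ 0.05347763, -0.14753603,  0.09525403, -0.00145992, -0.02714293,
       -0.08610688]), 'effort': array([-1.13392525e-03, -3.91688740e+01,  1.87933695e+01,  4.23183516e+00,
        1.35123849e-02, -6.38487109e-05]), 'tcp_pos': array([ 0.19750633, -0.59235184,  0.19646455]), 'ee_rot': array([[-9.48719519e-01, -3.16118294e-01, -7.06130941e-04],
       [-3.16119070e-01,  9.48717746e-01,  1.83611814e-03],
       [ 8.94884193e-05,  1.96518258e-03, -9.99998065e-01]]), 'wrist_force': array([-0.04283319,  0.32700364,  0.4392808 ]), 'moment': array([ 0.02190538, -0.02139414,  0.00848114]), 'gripper_width': 1.0009625090286192}
```

View pics/scene0.png

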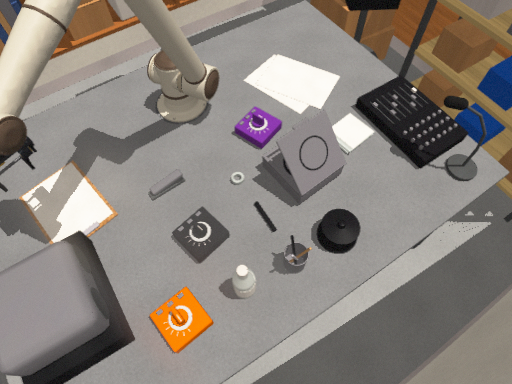

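View pics/top0.png

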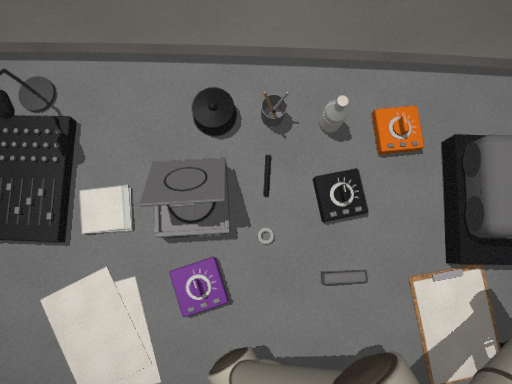

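The top view shows three knob boxes: black at (341,195), orange at (398,130) and purple at (199,287). Black is the one described. The player is at about (188,200) with its lid up. I'll check both in close crops.

```bash
cat > h.py <<'E'
import numpy as np, cv2
from station import r, imaging
def ray(n,uv):
    p=imaging.camera_params(n);K=p["intrinsics"];T=p["world_from_camera"]
    d=np.array([(uv[0]-K[0,2])/K[0,0],(uv[1]-K[1,2])/K[1,1]]);x=d.copy()
    for _ in range(20): x=d/(1+p["k1"]*(x@x))
    return T[:3,3],T[:3,:3]@np.array([x[0],x[1],1])
def onz(n,uv,z):
    o,d=ray(n,uv);return o+d*(z-o[2])/d[2]
def tri(a,b):
    o1,d1=ray("top",a);o2,d2=ray("scene",b)
    A=np.stack([d1,-d2],1);t=np.linalg.lstsq(A,o2-o1,rcond=None)[0]
    p,q=o1+d1*t[0],o2+d2*t[1];return (p+q)/2,np.linalg.norm(p-q)
def proj(n,P):
    p=imaging.camera_params(n);K=p["intrinsics"];T=np.linalg.inv(p["world_from_camera"])
    c=T[:3,:3]@np.array(P)+T[:3,3];x=c[:2]/c[2];x=x*(1+p["k1"]*(x@x));return K[0,0]*x+K[:2,2]
def crop(im,x0,y0,x1,y1,f):
    return cv2.resize(im[y0:y1,x0:x1],None,fx=f,fy=f,interpolation=cv2.INTER_CUBIC)
E
python3 - <<'E'
from h import *
t=cv2.imread("pics/top0.png");s=cv2.imread("pics/scene0.png")
cv2.imwrite("pics/c1.png",np.hstack([crop(t,135,150,235,250,4),crop(s,255,100,355,200,4)]))
cv2.imwrite("pics/c2.png",np.hstack([crop(t,305,160,375,230,5),crop(s,165,200,235,270,5)]))
E
```

```text
(no output)
```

View pics/c1.png

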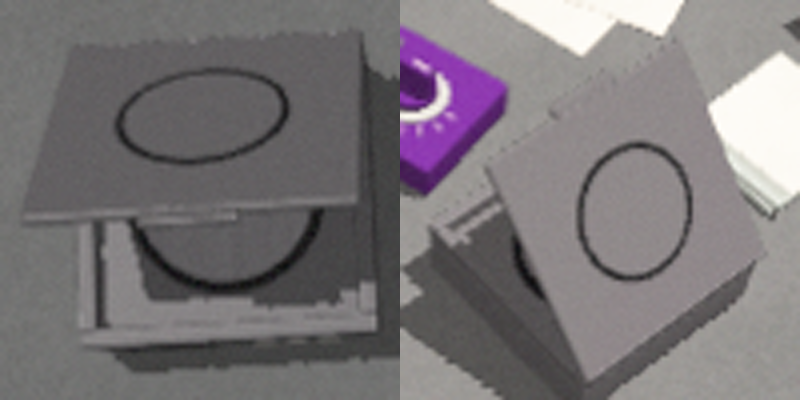

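View pics/c2.png

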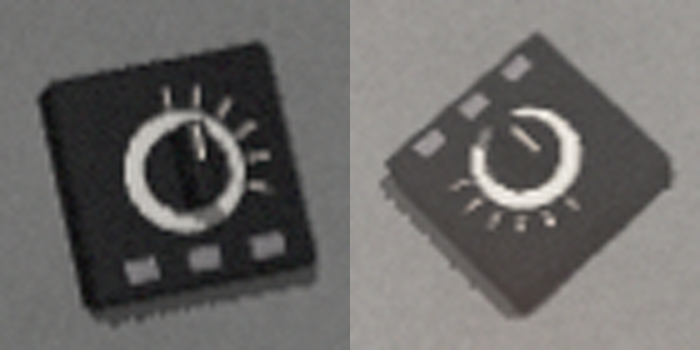

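Run:
```python
from h import *
np.set_printoptions(precision=4,suppress=True)
L,e1=tri((140.5,204.2),(326,109)); R,e2=tri((225,201),(277,141))
print("freeL",L,e1,"freeR",R,e2,np.linalg.norm(L-R))
# hinge corners
for n,a in (("top",((153,161),(225,158))),("scene",((446-100,164),(255+585/4-100,194.5)))):
    P=[onz(n,x,.0825) for x in a];print(n,"hinge",P,np.linalg.norm(P[0]-P[1]))
# player base front top corners at z=.074
print("front",onz("top",(135+80/4,150+330/4),.074),onz("top",(135+377/4,150+318/4),.074))
# control
for n,c in (("top",[(43,88),(265,42),(317,260),(92,305)]),("scene",[(535,33),(672,175),(520,318),(385,165)])):
    P=np.array([onz(n,((305+x/5) if n=="top" else 165+(x-350)/5,(160 if n=="top" else 200)+y/5),.043) for x,y in c])
    print(n,P,P.mean(0),[np.linalg.norm(P[i]-P[i-1]) for i in range(4)])
    t=cv2.imread(f"pics/{n}0.png")
    u=proj(n,P.mean(0)); m=np.zeros(t.shape[:2],np.uint8)
    cv2.circle(m,(int(u[0]),int(u[1])),14,255,-1)
# known things on table at z
for k,uv,z in (("cup",(274,108),.09),("bottle",(341,103),.19),("spindle",(213,108),.09),("tape",(265,236),.018),("marker1",(267,155),.008),("marker2",(266,196),.008),("stap1",(322,277),.04),("stap2",(366,277),.04),("purple",(199,287),.056)):
    print(k,onz("top",uv,z))
```

```text
freeL [0.4926 0.3029 0.2279] 0.006191783157342746 freeR [0.5063 0.1073 0.2201] 0.005470200384442014 0.19628629536605077
top hinge [array([0.6249, 0.3127, 0.0825]), array([0.6387, 0.1176, 0.0825])] 0.19557829450515124
scene hinge [array([0.6291, 0.3107, 0.0825]), array([0.64  , 0.1172, 0.0825])] 0.19381603891550583
front [0.4325 0.2973 0.074 ] [0.4462 0.0997 0.074 ]
top [[ 0.5988 -0.1298  0.043 ]
 [ 0.6289 -0.256   0.043 ]
 [ 0.506  -0.2839  0.043 ]
 [ 0.4778 -0.1577  0.043 ]] [ 0.5529 -0.2069  0.043 ] [np.float64(0.12411895793969537), np.float64(0.12970710500338822), np.float64(0.1260551783357356), np.float64(0.12935875480484285)]
scene [[ 0.4839 -0.1616  0.043 ]
 [ 0.6175 -0.1376  0.043 ]
 [ 0.6465 -0.2609  0.043 ]
 [ 0.5134 -0.285   0.043 ]] [ 0.5653 -0.2113  0.043 ] [np.float64(0.12691894730426798), np.float64(0.13575483265431268), np.float64(0.12663275045744632), np.float64(0.13531706972962296)]
cup [ 0.782  -0.0124  0.09  ]
bottle [ 0.7655 -0.1762  0.19  ]
spindle [0.7769 0.1555 0.09  ]
tape [0.4335 0.0018 0.018 ]
marker1 [0.6679 0.0009 0.008 ]
marker2 [0.5477 0.0012 0.008 ]
stap1 [ 0.3253 -0.1551  0.04  ]
stap2 [ 0.3275 -0.2764  0.04  ]
purple [0.292  0.1759 0.056 ]
```

```bash
python3 - <<'E'
from h import *
np.set_printoptions(precision=4,suppress=True)
C={}
for n,u in (("top",(341,195)),("scene",(201,232))):
    t=cv2.cvtColor(cv2.imread(f"pics/{n}0.png"),cv2.COLOR_BGR2GRAY)
    m=np.zeros(t.shape,np.uint8);cv2.circle(m,u,16,255,-1)
    b=((t>125)&(m>0)).astype(np.uint8)
    k,l,st,ce=cv2.connectedComponentsWithStats(b)
    i=1+np.argmax(st[1:,4]); c=max(cv2.findContours((l==i).astype(np.uint8),0,1)[0],key=len)
    h=cv2.convexHull(c);e=cv2.fitEllipse(h);print(n,st[i],e);C[n]=e[0]
    for z in(.043,.047,.056):print(z,onz(n,e[0],z))
    cv2.imwrite(f"pics/b_{n}.png",crop(b*255,u[0]-30,u[1]-30,u[0]+30,u[1]+30,6))
print(tri(C["top"],C["scene"]))
# lid plane check
E
python3 - <<'E'
import cv2,numpy as np
a=cv2.imread("pics/b_top.png");b=cv2.imread("pics/b_scene.png")
cv2.imwrite("pics/b.png",np.hstack([a,b]))
E
```

```text
top [330 182  16  24 125] ((340.52276611328125, 193.79383850097656), (21.532480239868164, 23.302486419677734), 167.82398986816406)
0.043 [ 0.5551 -0.2057  0.043 ]
0.047 [ 0.5545 -0.2048  0.047 ]
0.056 [ 0.5532 -0.2028  0.056 ]
scene [189 221  22  21 156] ((199.74400329589844, 231.13653564453125), (19.674335479736328, 22.23164939880371), 71.50270080566406)
0.043 [ 0.5555 -0.2088  0.043 ]
0.047 [ 0.5574 -0.2091  0.047 ]
0.056 [ 0.5615 -0.2097  0.056 ]
(array([ 0.5549, -0.2075,  0.0402]), np.float64(0.002561678997368295))
```

View pics/b.png

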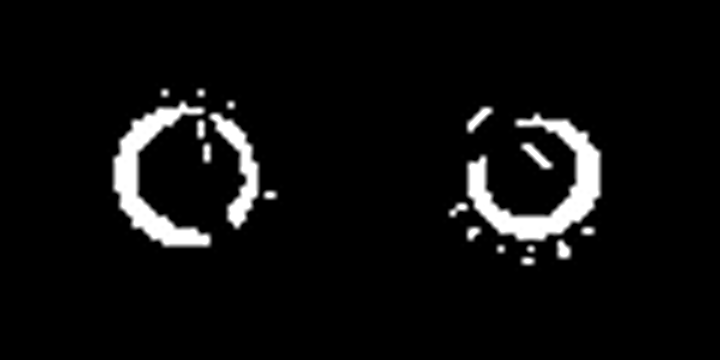

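```bash
cat > mv.py <<'E'
from h import *
def units(P):
    s=r.sense();R=s["ee_rot"];return [np.round(R.T@(np.array(p)-s["tcp_pos"])/.04,2) for p in P]
H0=np.array([.632,.213]);ux=np.array([.998,.064])
def tip(th,rr=.165,up=0.):
    d=-rr*np.cos(th)+.008*np.sin(th)+.010
    z=.0745+rr*np.sin(th)+.008*np.cos(th)+up
    return np.r_[H0+ux*d,z]
E
python3 - <<'E'
from mv import *
np.set_printoptions(precision=4,suppress=True)
print(tip(.8),tip(0))
print(units([[.38,-.3,.3],[.48,0,.3],list(tip(.8)[:2])+[.3],tip(.8,up=.025)]))
# finer ring
print(onz("top",(342.1,194.2),.044),onz("scene",(200,231),.044))
E
```

```text
[0.533  0.2067 0.1984] [0.4773 0.2031 0.0825]
[array([-6.64,  5.5 , -2.58]), array([-11.38,  11.82,  -2.57]), array([-14.27,  16.3 ,  -2.56]), array([-14.27,  16.3 ,  -0.64])]
[ 0.5539 -0.2099  0.044 ] [ 0.556 -0.208  0.044]
```

{"fn": "move_arm", "kwargs": {
  "motion": [-0.2, 0.2, -0.6, 0, 0, 0, 1, -0.6, 0.5, -1.2, 0, 0, 0, 1, -1.1, 0.9, -1.8, 0, 0, 0, 1, -1.7, 1.4, -2.3, 0, 0, 0, 1, -2.3, 1.9, -2.6, 0, 0, 0, 1, -2.9, 2.4, -2.6, 0, 0, 0, 1, -3.5, 2.9, -2.6, 0, 0, 0, 1, -4.1, 3.4, -2.6, 0, 0, 0, 1, -4.7, 3.9, -2.6, 0, 0, 0, 1, -5.3, 4.4, -2.6, 0, 0, 0, 1, -5.9, 4.9, -2.6, 0, 0, 0, 1, -6.5, 5.5, -2.6, 0, 0, 0, 1, -7.0, 6.1, -2.6, 0, 0, 0, 1, -7.5, 6.7, -2.6, 0, 0, 0, 1, -8.0, 7.3, -2.6, 0, 0, 0, 1, -8.5, 8.0, -2.6, 0, 0, 0, 1, -9.0, 8.6, -2.6, 0, 0, 0, 1, -9.4, 9.1, -2.6, 0, 0, 0, 1, -9.7, 9.5, -2.6, 0, 0, 0, 1, -9.7, 9.5, -2.6, 0, 0, 0, 1]
}}

```text
time_s: 1.77
tcp_pos: [0.4462, -0.1068, 0.3006]
ee_rot: [[-0.947, -0.32, -0.001], [-0.32, 0.947, 0.003], [0.0, 0.003, -1.0]]
wrist_force: [-0.5, -0.3, -0.2]
gripper_width: 0.006
```

Run:
```python
from mv import *
np.set_printoptions(precision=4,suppress=True)
s=r.sense();print(s["time_s"],s["tcp_pos"],s["wrist_force"],s["gripper_width"])
print(units([list(tip(.8)[:2])+[.3],tip(.8,up=.025)]))
```

```text
1.7667 [ 0.4462 -0.1068  0.3006] [-0.5377 -0.3462 -0.1528] 0.006480463802058006
[array([-4.56,  6.73,  0.03]), array([-4.56,  6.73,  1.95])]
```

{"fn": "move_arm", "kwargs": {
  "motion": [-0.3, 0.4, 0, 0, 0, 0, 1, -0.7, 1.0, 0, 0, 0, 0, 1, -1.2, 1.7, 0, 0, 0, 0, 1, -1.7, 2.5, 0, 0, 0, 0, 1, -2.2, 3.2, 0, 0, 0, 0, 1, -2.7, 4.0, 0, 0, 0, 0, 1, -3.2, 4.7, 0, 0, 0, 0, 1, -3.7, 5.5, 0, 0, 0, 0, 1, -4.2, 6.2, 0, 0, 0, 0, 1, -4.56, 6.73, 0, 0, 0, 0, 1, -4.56, 6.73, 0.4, 0, 0, 0, 1, -4.56, 6.73, 0.9, 0, 0, 0, 1, -4.56, 6.73, 1.3, 0, 0, 0, 1, -4.56, 6.73, 1.6, 0, 0, 0, 1, -4.56, 6.73, 1.8, 0, 0, 0, 1, -4.56, 6.73, 1.8, 0, 0, 0, 1]
}}

```text
time_s: 3.1
tcp_pos: [0.5319, 0.2057, 0.2271]
ee_rot: [[-0.948, -0.319, -0.005], [-0.319, 0.948, 0.0], [0.005, 0.002, -1.0]]
wrist_force: [0.3, -0.1, -0.0]
gripper_width: 0.004
```

Run:
```python
from mv import *
np.set_printoptions(precision=4,suppress=True)
s=r.sense();print(s["time_s"],s["tcp_pos"],s["wrist_force"],s["gripper_width"])
for th in np.arange(.8,-.01,-.1): print(round(th,1),*units([tip(th)]))
print(units([tip(0,up=-.004)]))
a=imaging.capture("top");b=imaging.capture("scene")
cv2.imwrite("pics/c3.png",np.hstack([crop(a,125,130,245,250,3),crop(b,245,70,365,190,3)]))
```

```text
3.1 [0.5319 0.2057 0.2271] [ 0.3046 -0.0521 -0.0052] 0.004425265998768785
0.8 [-0.04  0.01  0.72]
0.7 [0.25 0.09 1.01]
0.6 [0.5  0.15 1.32]
0.5 [0.73 0.21 1.67]
0.4 [0.91 0.26 2.03]
0.3 [1.07 0.31 2.41]
0.2 [1.18 0.34 2.81]
0.1 [1.26 0.36 3.21]
0.0 [1.3  0.37 3.62]
[array([1.3 , 0.37, 3.72])]
```

View pics/c3.png

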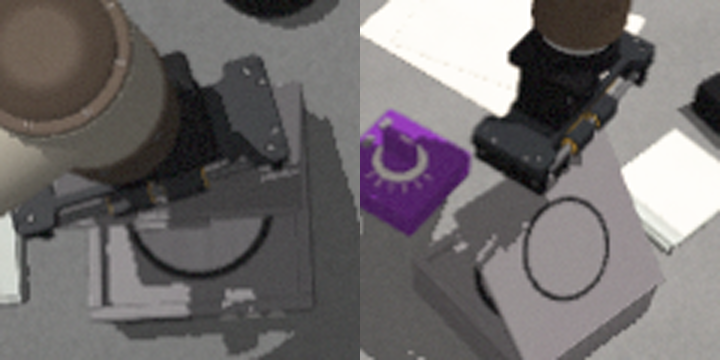

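Run:
```python
from mv import *
s=r.sense();p=s["tcp_pos"]
a=imaging.capture("top");b=imaging.capture("scene")
for n,im in(("top",a),("scene",b)):
    for dz in(0,.07,.14):
        u=proj(n,p+[0,0,dz]);print(n,dz,u);cv2.circle(im,tuple(int(round(x)) for x in u),1,(0,0,255) if dz==0 else (0,255,0),-1)
cv2.imwrite("pics/c4.png",np.hstack([crop(a,135,150,235,250,4),crop(b,265,80,365,180,4)]))
```

```text
top 0 [181.59649633 187.23444408]
top 0.07 [176.4271119  182.30310166]
top 0.14 [170.39772742 176.54753771]
scene 0 [308.41454867 130.62381442]
scene 0.07 [311.07695154 115.04478133]
scene 0.14 [314.05028331  97.56050811]
```

View pics/c4.png

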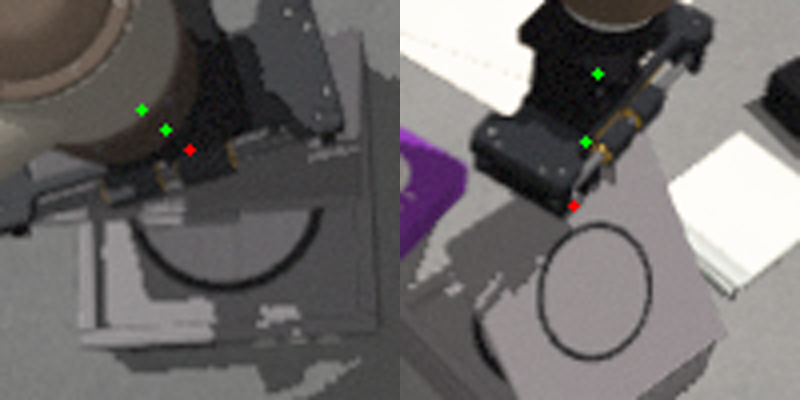

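{"fn": "move_arm", "kwargs": {
  "motion": [-0.04, 0, 0.2, 0, 0, 0, 1, -0.04, 0, 0.45, 0, 0, 0, 1, 0, 0, 0.65, 0, 0, 0, 1, 0.08, 0.05, 0.85, 0, 0, 0, 1, 0.2, 0.08, 1.0, 0, 0, 0, 1, 0.32, 0.11, 1.15, 0, 0, 0, 1, 0.44, 0.14, 1.3, 0, 0, 0, 1]
}}

```text
time_s: 3.88
tcp_pos: [0.5145, 0.2066, 0.178]
ee_rot: [[-0.947, -0.32, 0.001], [-0.32, 0.947, 0.003], [-0.002, 0.003, -1.0]]
wrist_force: [0.1, -0.6, -0.2]
gripper_width: 0.001
```

Run:
```python
from mv import *
s=r.sense();p=s["tcp_pos"]
a=imaging.capture("top");b=imaging.capture("scene")
cv2.imwrite("pics/c5.png",np.hstack([crop(a,135,150,235,250,4),crop(b,265,80,365,180,4)]))
for th in np.arange(.6,-.01,-.1): print(round(th,1),*units([tip(th)]))
```

```text
0.6 [ 0.08 -0.    0.08]
0.5 [0.3  0.06 0.42]
0.4 [0.49 0.11 0.78]
0.3 [0.65 0.15 1.16]
0.2 [0.77 0.18 1.56]
0.1 [0.84 0.2  1.96]
0.0 [0.88 0.21 2.37]
```

View pics/c5.png

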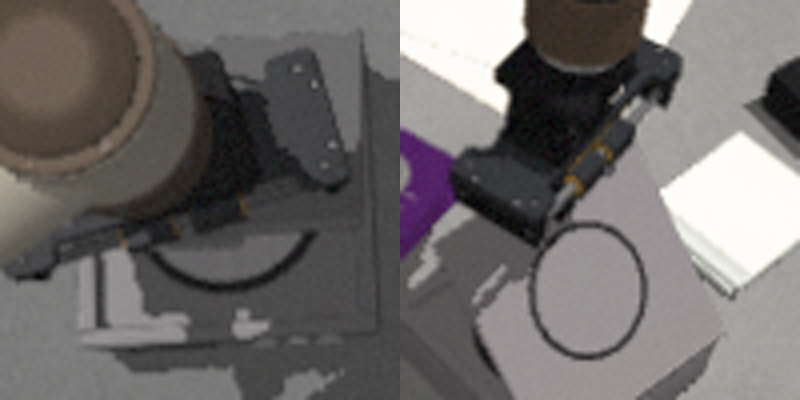

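The lid's free edge in the top crop has dropped from row 207 to about 235, and the forces are low. I'll keep closing it.

{"fn": "move_arm", "kwargs": {
  "motion": [0.15, 0, 0.2, 0, 0, 0, 1, 0.28, 0.05, 0.38, 0, 0, 0, 1, 0.4, 0.08, 0.58, 0, 0, 0, 1, 0.5, 0.11, 0.78, 0, 0, 0, 1, 0.58, 0.13, 0.97, 0, 0, 0, 1, 0.65, 0.15, 1.16, 0, 0, 0, 1, 0.72, 0.17, 1.36, 0, 0, 0, 1, 0.77, 0.18, 1.56, 0, 0, 0, 1, 0.81, 0.19, 1.76, 0, 0, 0, 1, 0.84, 0.2, 1.96, 0, 0, 0, 1, 0.86, 0.2, 2.12, 0, 0, 0, 1, 0.88, 0.2, 2.24, 0, 0, 0, 1, 0.88, 0.2, 2.32, 0, 0, 0, 1, 0.88, 0.2, 2.38, 0, 0, 0, 1, 0.88, 0.2, 2.41, 0, 0, 0, 1, 0.88, 0.2, 2.41, 0, 0, 0, 1]
}}

```text
time_s: 5.32
tcp_pos: [0.4777, 0.2029, 0.081]
ee_rot: [[-0.947, -0.32, -0.001], [-0.32, 0.947, 0.003], [0.0, 0.003, -1.0]]
wrist_force: [-0.3, -0.4, -0.7]
gripper_width: 0.008
```

Run:
```python
from mv import *
s=r.sense();p=s["tcp_pos"];print(p,s["wrist_force"])
b=imaging.capture("scene")
cv2.imwrite("pics/c6.png",crop(b,245,60,365,200,4))
```

```text
[0.47768766 0.20289733 0.08099102] [-0.2895436  -0.35227565 -0.68838657]
```

View pics/c6.png

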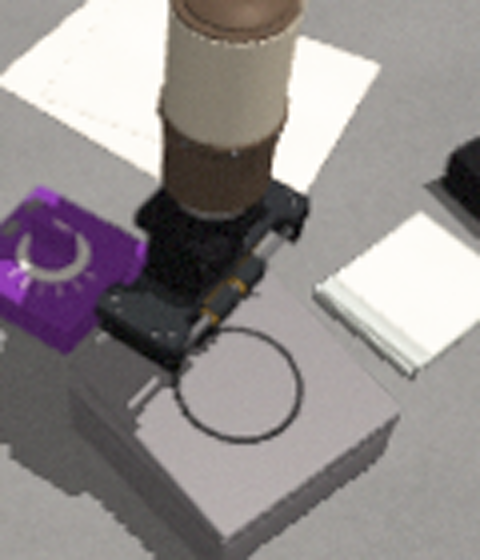

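{"fn": "move_arm", "kwargs": {
  "motion": [0, 0, 0.04, 0, 0, 0, 1, 0, 0, 0.08, 0, 0, 0, 1, 0, 0, 0.1, 0, 0, 0, 1, 0, 0, 0.1, 0, 0, 0, 1]
}}

```text
time_s: 5.7
tcp_pos: [0.4778, 0.203, 0.0771]
ee_rot: [[-0.947, -0.32, -0.001], [-0.32, 0.947, 0.003], [-0.0, 0.003, -1.0]]
wrist_force: [0.1, -0.7, 0.1]
gripper_width: 0.007
```

{"fn": "move_arm", "kwargs": {
  "motion": [0, 0, 0.04, 0, 0, 0, 1, 0, 0, 0.08, 0, 0, 0, 1, 0, 0, 0.08, 0, 0, 0, 1]
}}

```text
time_s: 5.95
tcp_pos: [0.4776, 0.2029, 0.0735]
ee_rot: [[-0.947, -0.32, -0.001], [-0.32, 0.947, 0.003], [0.001, 0.003, -1.0]]
wrist_force: [0.5, -0.2, -1.0]
gripper_width: 0.007
```

Run:
```python
from mv import *
s=r.sense();p=s["tcp_pos"];print(p,s["wrist_force"],s["effort"])
b=imaging.capture("top")
cv2.imwrite("pics/c7.png",crop(b,125,140,245,260,5))
```

```text
[0.47759963 0.20292944 0.07351714] [ 0.45197363 -0.21488995 -1.04189987] [-6.77579825e-03 -3.24619925e+01  1.45750818e+01  3.24359380e+00
 -8.92737997e-02  9.65795844e-04]
```

View pics/c7.png

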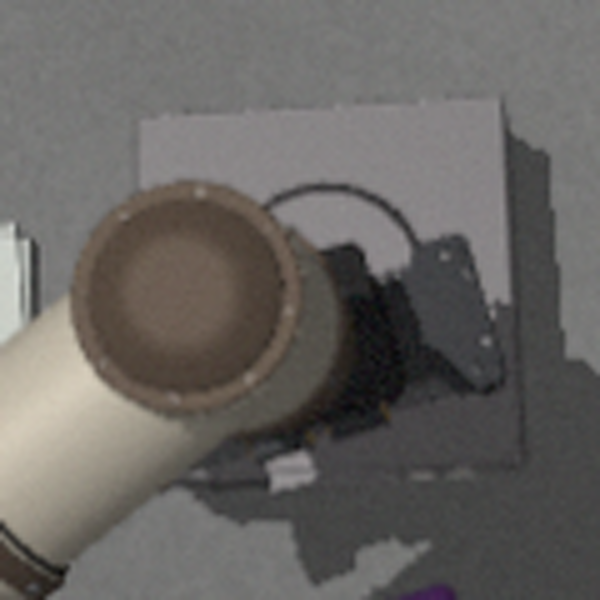

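{"fn": "move_arm", "kwargs": {
  "motion": [0, 0, 0.04, 0, 0, 0, 1, 0, 0, 0.08, 0, 0, 0, 1, 0, 0, 0.1, 0, 0, 0, 1]
}}

```text
time_s: 6.25
tcp_pos: [0.4776, 0.2029, 0.0694]
ee_rot: [[-0.947, -0.32, -0.002], [-0.32, 0.947, 0.002], [0.001, 0.003, -1.0]]
wrist_force: [-0.6, 0.3, 0.6]
gripper_width: 0.004
```

Run:
```python
from mv import *
def rt(th,y,n=.008,R=.2):
    uy=np.array([-.064,.998]);d=-R*np.cos(th)+n*np.sin(th)
    return np.r_[H0+ux*d+uy*y,.0745+R*np.sin(th)+n*np.cos(th)]
for th in(0,.05,.1,.15,.2): print(th,proj("top",rt(th,-.1)),proj("scene",rt(th,-.1)),proj("top",rt(th,0,R=.21)))
a=imaging.capture("top");b=imaging.capture("scene")
cv2.imwrite("pics/c8.png",np.hstack([crop(a,175,190,245,260,6),crop(b,255,110,325,180,6)]))
```

```text
0 [228.72669365 232.11744583] [261.82586818 153.40869623] [190.9467134  237.28065205]
0.05 [228.53838487 231.6976523 ] [261.93495246 151.81698399] [190.3904841  236.89510069]
0.1 [228.34183971 231.07863446] [262.13556201 150.30651146] [189.82265364 236.29988935]
0.15 [228.1374089 230.2567385] [262.42935389 148.88233829] [189.24455608 235.49071807]
0.2 [227.92549426 229.2288804 ] [262.8178589  147.54957992] [188.6576467  234.46386883]
```

View pics/c8.png

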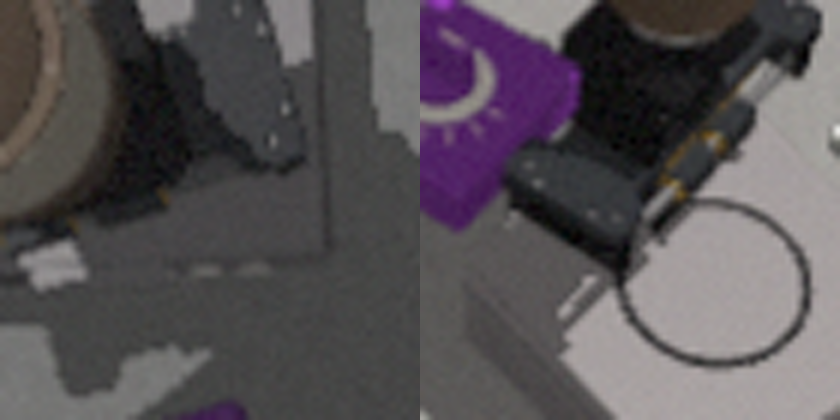

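{"fn": "move_arm", "kwargs": {
  "motion": [0, 0, -0.4, 0, 0, 0, 1, 0, 0, -1.1, 0, 0, 0, 1, 0, 0, -1.9, 0, 0, 0, 1, 0.3, -0.6, -2.7, 0, 0, 0, 1, 0.6, -1.3, -3.4, 0, 0, 0, 1, 0.9, -2.0, -3.9, 0, 0, 0, 1, 1.1, -2.7, -4.0, 0, 0, 0, 1, 1.1, -3.3, -4.0, 0, 0, 0, 1, 1.1, -3.8, -4.0, 0, 0, 0, 1, 1.1, -4.0, -4.0, 0, 0, 0, 1, 1.1, -4.0, -4.0, 0, 0, 0, 1]
}}

```text
time_s: 7.27
tcp_pos: [0.4875, 0.0356, 0.2289]
ee_rot: [[-0.948, -0.317, -0.002], [-0.317, 0.948, 0.002], [0.001, 0.003, -1.0]]
wrist_force: [0.3, -0.2, -0.7]
gripper_width: 0.002
```

Run:
```python
from mv import *
print(r.sense()["tcp_pos"],r.sense()["wrist_force"])
a=imaging.capture("top");b=imaging.capture("scene")
cv2.imwrite("pics/top9.png",a);cv2.imwrite("pics/scene9.png",b)
cv2.imwrite("pics/c9.png",np.hstack([crop(a,145,155,245,255,4),crop(b,255,100,355,200,4)]))
```

```text
[0.48746087 0.03555676 0.22888368] [ 0.34529749 -0.18944735 -0.68806912]
```

View pics/c9.png

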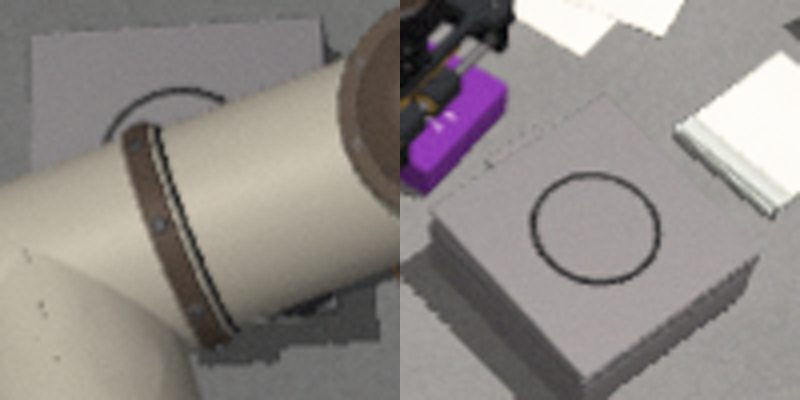

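View pics/scene9.png

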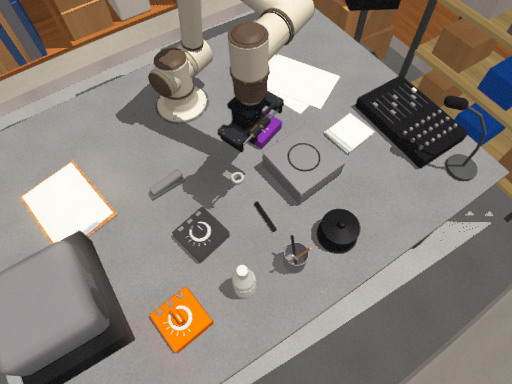

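Run:
```python
from mv import *
p=r.sense()["tcp_pos"]
b=cv2.imread("pics/scene9.png");a=cv2.imread("pics/top9.png")
print(proj("scene",p),proj("top",p))
uy=np.array([-.064,.998])
for th in(0,.05,.1):
  P=np.r_[H0+ux*(-.2*np.cos(th)+.008*np.sin(th))+uy*.1,.0745+.2*np.sin(th)+.008*np.cos(th)];print(th,proj("scene",P))
for y in(-.1,.1): P=np.r_[H0+uy*y,.0825];print("hinge",proj("scene",P))
u=proj("scene",p)
cv2.imwrite("pics/c10.png",np.hstack([crop(b,205,90,305,190,4),crop(a,190,150,290,250,4)]))
```

```text
[252.72458182 145.58417351] [253.883271   209.01002776]
0 [306.65668925 125.65747942]
0.05 [307.07029933 123.95333353]
0.1 [307.58107112 122.32152322]
hinge [299.91525659 194.7398963 ]
hinge [345.78391253 162.97722614]
```

View pics/c10.png

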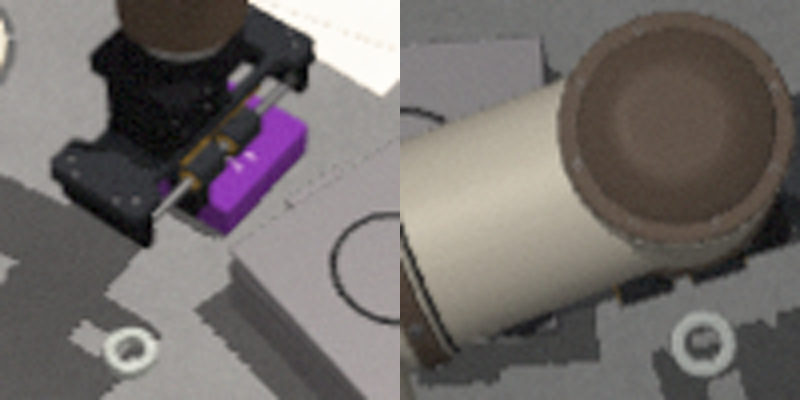

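Run:
```python
from mv import *
b=cv2.imread("pics/scene9.png")
c=crop(b,215,100,275,160,12)
c=np.clip(c.astype(float)*2.2,0,255).astype(np.uint8)
s=r.sense();p=s["tcp_pos"];R=s["ee_rot"]
for d in np.arange(0,.08,.01):
    u=proj("scene",p-R[:,2]*d);cv2.circle(c,(int((u[0]-215)*12+6),int((u[1]-100)*12+6)),4,(0,0,255),-1)
cv2.imwrite("pics/c11.png",c[:600])
```

```text
(no output)
```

View pics/c11.png

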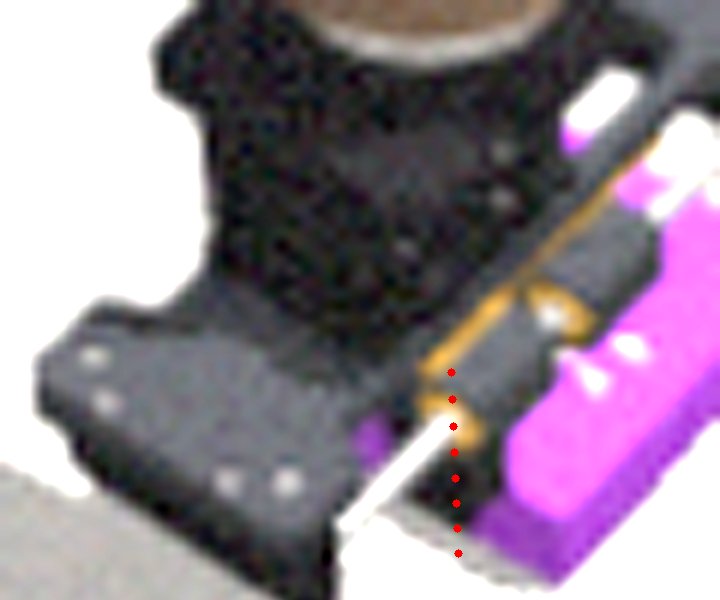

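The closed fingers look about 15 mm shorter than the nominal TCP, and I felt no contact force. In the scene view the lid's free corners read 0.03 to 0.05 rad, so it may not be fully shut. I'll go back and press until I feel contact.

{"fn": "move_arm", "kwargs": {
  "motion": [-0.1, 0.4, 0, 0, 0, 0, 1, -0.3, 1.1, 0, 0, 0, 0, 1, -0.6, 1.9, 0.2, 0, 0, 0, 1, -0.8, 2.7, 0.5, 0, 0, 0, 1, -1.0, 3.5, 1.0, 0, 0, 0, 1, -1.1, 3.9, 1.7, 0, 0, 0, 1, -1.1, 4.0, 2.5, 0, 0, 0, 1, -1.1, 4.0, 3.2, 0, 0, 0, 1, -1.1, 4.0, 3.6, 0, 0, 0, 1, -1.1, 4.0, 3.8, 0, 0, 0, 1, -1.1, 4.0, 3.9, 0, 0, 0, 1, -1.1, 4.0, 3.97, 0, 0, 0, 1, -1.1, 4.0, 4.04, 0, 0, 0, 1, -1.1, 4.0, 4.08, 0, 0, 0, 1, -1.1, 4.0, 4.08, 0, 0, 0, 1]
}}

```text
time_s: 8.62
tcp_pos: [0.4779, 0.2034, 0.0667]
ee_rot: [[-0.948, -0.319, -0.001], [-0.319, 0.948, 0.003], [-0.0, 0.003, -1.0]]
wrist_force: [-0.2, 1.2, 0.2]
gripper_width: 0.006
```

{"fn": "move_arm", "kwargs": {
  "motion": [0, 0, 0.04, 0, 0, 0, 1, 0, 0, 0.08, 0, 0, 0, 1, 0, 0, 0.08, 0, 0, 0, 1]
}}

```text
time_s: 8.87
tcp_pos: [0.478, 0.2034, 0.0636]
ee_rot: [[-0.948, -0.319, -0.0], [-0.319, 0.948, 0.004], [-0.001, 0.004, -1.0]]
wrist_force: [0.3, 0.4, 0.2]
gripper_width: 0.007
```

{"fn": "move_arm", "kwargs": {
  "motion": [0, 0, 0.04, 0, 0, 0, 1, 0, 0, 0.08, 0, 0, 0, 1, 0, 0, 0.08, 0, 0, 0, 1]
}}

```text
time_s: 9.12
tcp_pos: [0.4779, 0.2033, 0.0601]
ee_rot: [[-0.948, -0.319, -0.001], [-0.319, 0.948, 0.004], [-0.0, 0.004, -1.0]]
wrist_force: [0.6, 0.7, 0.0]
gripper_width: 0.007
```

Run:
```python
from mv import *
s=r.sense();p=s["tcp_pos"];R=s["ee_rot"];print(s["effort"],s["joints"])
b=imaging.capture("scene")
c=crop(b,255,75,355,175,7)
c=np.clip(c.astype(float)*1.6,0,255).astype(np.uint8)
for d in np.arange(0,.08,.01):
    u=proj("scene",p-R[:,2]*d);cv2.circle(c,(int((u[0]-255)*7+3),int((u[1]-75)*7+3)),2,(0,0,255),-1)
cv2.imwrite("pics/c12.png",c[:600])
```

```text
[-7.66493351e-03 -3.29856491e+01  1.41552731e+01  3.14729847e+00
 -7.04421778e-02 -2.32903185e-04] [  40.84048987   20.31254019  -24.68203424   -0.25692436  -44.90091459
 -112.05792123]
```

View pics/c12.png

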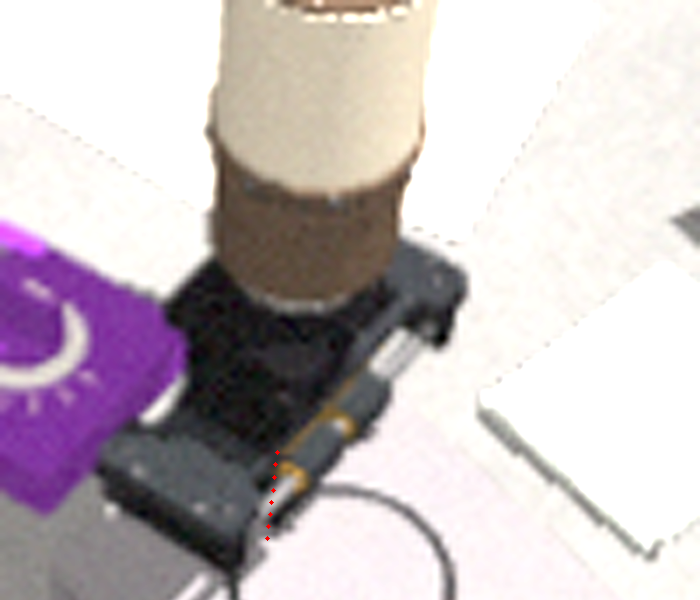

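Run:
```python
from mv import *
p=np.array([.1975,-.5924,.1965]);R=np.array([[-.9487,-.3161,0],[-.3161,.9487,0],[0,0,-1]])
for n in("scene","top"): print(n,proj(n,p),proj(n,p+[0,0,.07]))
b=cv2.imread("pics/scene0.png")
c=crop(b,0,110,60,200,7)
c=np.clip(c.astype(float)*2,0,255).astype(np.uint8)
for y in(-.0435,0,.0435):
  for d in np.arange(0,.08,.01):
    u=proj("scene",p-R[:,2]*d+R[:,1]*y);cv2.circle(c,(int((u[0])*7+3),int((u[1]-110)*7+3)),2,(0,0,255),-1)
cv2.imwrite("pics/c13.png",c[:600])
```

```text
scene [ 23.597797   182.14278901] [  9.88030982 169.52650016]
top [513.0404959 337.0479881] [531.97875756 343.00955874]
```

View pics/c13.png

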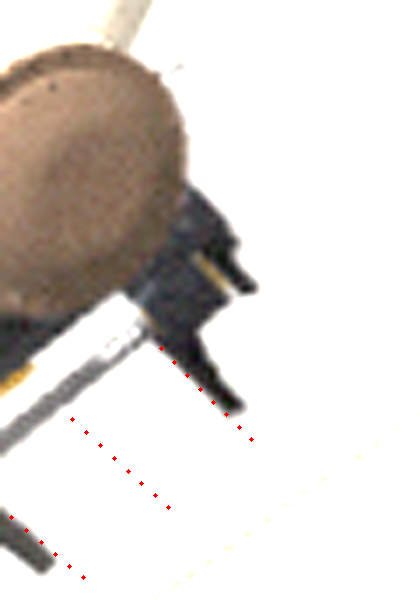

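{"fn": "move_arm", "kwargs": {
  "motion": [0, 0, 0.04, 0, 0, 0, 1, 0, 0, 0.08, 0, 0, 0, 1, 0, 0, 0.08, 0, 0, 0, 1]
}}

```text
time_s: 9.42
tcp_pos: [0.4781, 0.2034, 0.0578]
ee_rot: [[-0.948, -0.32, -0.0], [-0.32, 0.948, 0.003], [-0.001, 0.003, -1.0]]
wrist_force: [-1.9, -0.0, 6.2]
gripper_width: 0.003
```

Run:
```python
from mv import *
import numpy as np
F=[]
for i in range(4):
    b=imaging.capture("scene" if i%2 else "top");s=r.sense();F.append(s["wrist_force"])
print(np.mean(F,0),s["tcp_pos"])
```

```text
[-2.12522752  0.01643442  5.7571552 ] [0.47806577 0.2033654  0.05779006]
```

Contact: 6 N upward at TCP z = 0.058. That is well over the hinge's 2 N, so the lid is on its stop with its top at 0.0825. It also means the real fingertips sit about 24 mm above the reported TCP, against about 17 mm judged by eye. I'll check that again at the knob. Now I'll lift off and go above the knob.

Run:
```python
from mv import *
print(units([[.478,.203,.2],[.5,.1,.2],[.53,-.05,.2],[.555,-.209,.2],[.555,-.209,.14]]))
```

```text
[array([ 0.  ,  0.  , -3.56]), array([ 0.3 , -2.61, -3.56]), array([ 0.79, -6.4 , -3.58]), array([  1.47, -10.37,  -3.59]), array([  1.47, -10.38,  -2.09])]
```

{"fn": "move_arm", "kwargs": {
  "motion": [0, 0, -0.3, 0, 0, 0, 1, 0, 0, -0.9, 0, 0, 0, 1, 0, 0, -1.7, 0, 0, 0, 1, 0, -0.2, -2.5, 0, 0, 0, 1, 0.1, -0.7, -3.1, 0, 0, 0.2, 1, 0.2, -1.5, -3.5, 0, 0, 0.4, 1, 0.3, -2.3, -3.6, 0, 0, 0.6, 1, 0.4, -3.1, -3.6, 0, 0, 0.8, 0, 0.5, -4.0, -3.6, 0, 0, 1.1, -0.3, 0.6, -4.9, -3.6, 0, 0, 1.1, -0.6, 0.75, -5.8, -3.6, 0, 0, 1.1, -1, 0.9, -6.7, -3.6, 0, 0, 1.1, -1, 1.05, -7.6, -3.6, 0, 0, 1.1, -1, 1.2, -8.5, -3.6, 0, 0, 1.1, -1, 1.3, -9.2, -3.5, 0, 0, 1.1, -1, 1.4, -9.8, -3.2, 0, 0, 1.1, -1, 1.45, -10.2, -2.8, 0, 0, 1.1, -1, 1.47, -10.37, -2.4, 0, 0, 1.1, -1, 1.47, -10.37, -2.1, 0, 0, 1.1, -1, 1.47, -10.37, -2.1, 0, 0, 1.1, -1]
}}

```text
time_s: 11.28
tcp_pos: [0.5526, -0.209, 0.1367]
ee_rot: [[-0.974, -0.225, -0.007], [-0.225, 0.974, 0.005], [0.005, 0.007, -1.0]]
wrist_force: [-0.4, 0.5, 0.9]
gripper_width: 0.911
```

Run:
```python
from mv import *
s=r.sense();p=s["tcp_pos"];R=s["ee_rot"];print(p,s["gripper_width"],np.degrees(np.arctan2(R[1,1],R[0,1])),s["joints"])
a=imaging.capture("top");b=imaging.capture("scene")
cv2.imwrite("pics/lid13.png",np.hstack([crop(a,145,155,245,255,4),crop(b,255,100,355,200,4)]))
o=[]
for n,im,(x,y) in(("scene",b,(150,165)),("top",a,(290,145))):
  c=np.clip(crop(im,x,y,x+100,y+100,4).astype(float)*1.8,0,255).astype(np.uint8)
  for yy in(-.0435,0,.0435):
   for d in np.arange(0,.08,.01):
    u=proj(n,p-R[:,2]*d+R[:,1]*yy);cv2.circle(c,(int((u[0]-x)*4+2),int((u[1]-y)*4+2)),1,(0,0,255),-1)
  o.append(c)
cv2.imwrite("pics/c14.png",np.hstack(o))
```

```text
[ 0.55263868 -0.20897188  0.1367193 ] 0.9110121789984359 103.0145989639398 [ -5.17472216  21.80553441  -9.01065769  -0.30489482 -59.60146663
 -71.65439702]
```

View pics/c14.png

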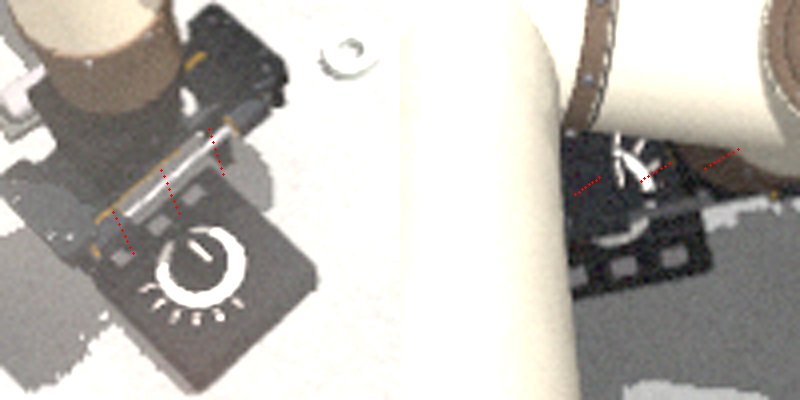

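View pics/lid13.png

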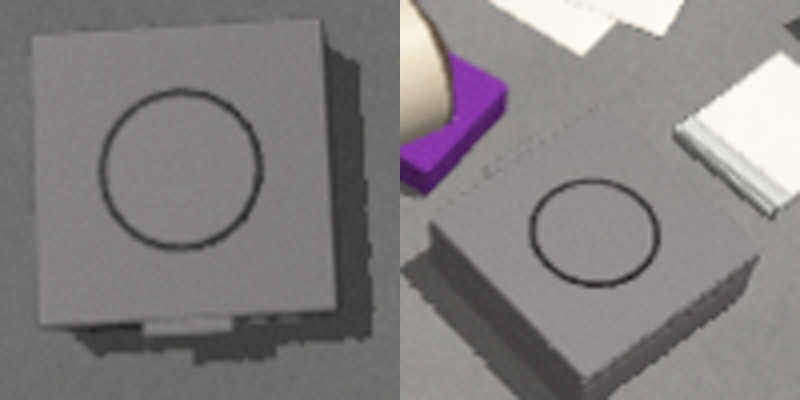

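The lid now lies flat: its front corner dropped from row 210 to 225 in the scene crop, and the lip is visible in the top view. Now I'll lower the gripper around the knob.

{"fn": "move_arm", "kwargs": {
  "motion": [-0.06, 0, 0.3, 0, 0, 0, -1, -0.06, 0, 0.7, 0, 0, 0, -1, -0.06, 0, 1.1, 0, 0, 0, -1, -0.06, 0, 1.5, 0, 0, 0, -1, -0.06, 0, 1.8, 0, 0, 0, -1, -0.06, 0, 2.0, 0, 0, 0, -1, -0.06, 0, 2.0, 0, 0, 0, -1]
}}

```text
time_s: 11.97
tcp_pos: [0.5561, -0.2075, 0.0584]
ee_rot: [[-0.974, -0.228, -0.004], [-0.228, 0.974, 0.004], [0.003, 0.005, -1.0]]
wrist_force: [0.1, -0.1, -0.1]
gripper_width: 1.003
```

```bash
cat > look.py <<'E'
from mv import *
import sys
s=r.sense();p=s["tcp_pos"];R=s["ee_rot"];print(p,s["gripper_width"],s["wrist_force"],np.degrees(np.arctan2(R[1,1],R[0,1])))
b=imaging.capture("scene");x,y=160,190
c=np.clip(crop(b,x,y,x+80,y+75,8).astype(float)*2.2,0,255).astype(np.uint8)
for yy in(-.0435,0,.0435):
  for d in np.arange(0,.08,.01):
    u=proj("scene",p-R[:,2]*d+R[:,1]*yy);cv2.circle(c,(int((u[0]-x)*8+4),int((u[1]-y)*8+4)),2,(0,0,255),-1)
cv2.imwrite(sys.argv[1],c)
E
python3 look.py pics/c15.png
```

```text
[ 0.55612905 -0.20745879  0.05841509] 1.0027694300600491 [ 0.09679211 -0.0561507  -0.06203476] 103.15758000180763
```

View pics/c15.png

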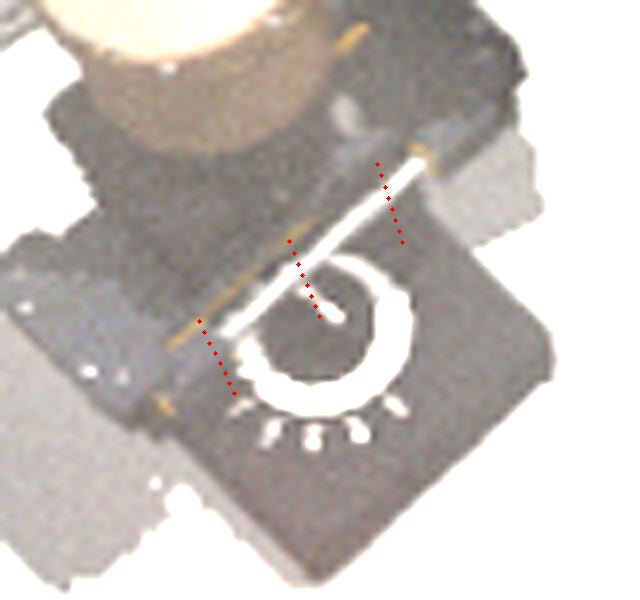

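{"fn": "move_arm", "kwargs": {
  "motion": [0, -0.03, 0.1, 0, 0, 0, -1, 0, -0.03, 0.2, 0, 0, 0, -1, 0, -0.03, 0.3, 0, 0, 0, -1, 0, -0.03, 0.4, 0, 0, 0, -1, 0, -0.03, 0.4, 0, 0, 0, -1]
}}

```text
time_s: 12.43
tcp_pos: [0.5565, -0.2088, 0.0428]
ee_rot: [[-0.974, -0.228, -0.004], [-0.228, 0.974, 0.004], [0.003, 0.004, -1.0]]
wrist_force: [0.2, -0.2, 0.3]
gripper_width: 1.003
```

```bash
python3 look.py pics/c16.png
python3 - <<'E'
from mv import *
for z in(.043,.056,.09): print(proj("scene",[.555,-.209,z]))
E
```

```text
[ 0.55651669 -0.20875126  0.04277417] 1.0027592843464677 [ 0.22536335 -0.16815039  0.33410384] 103.1553096300639
[199.60695905 231.03388728]
[198.9612208  229.39150712]
[197.20927126 224.93217325]
```

View pics/c16.png

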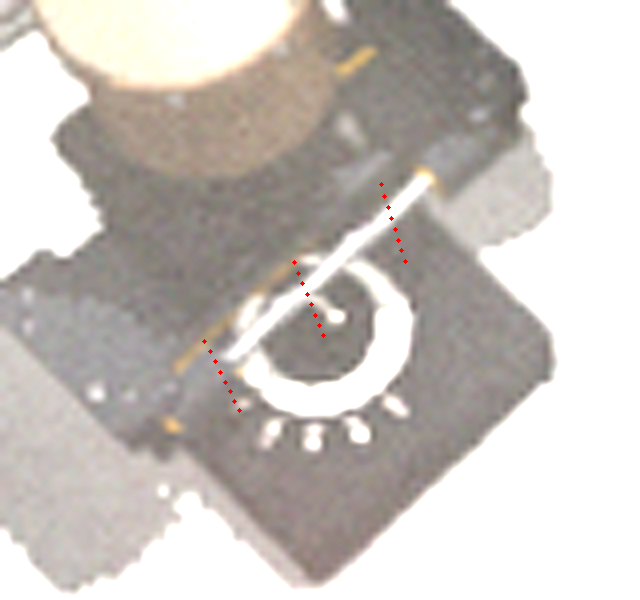

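{"fn": "move_arm", "kwargs": {
  "motion": [0, 0, 0.05, 0, 0, 0, 0, 0, 0, 0.05, 0, 0, 0, 0, 0, 0, 0.05, 0, 0, 0, 0.3, 0, 0, 0.05, 0, 0, 0, 0.5, 0, 0, 0.05, 0, 0, 0, 1, 0, 0, 0.05, 0, 0, 0, 1, 0, 0, 0.05, 0, 0, 0, 1, 0, 0, 0.05, 0, 0, 0, 1, 0, 0, 0.05, 0, 0, 0, 1]
}}

```text
time_s: 13.23
tcp_pos: [0.5568, -0.2089, 0.0412]
ee_rot: [[-0.974, -0.228, -0.003], [-0.228, 0.974, 0.003], [0.002, 0.004, -1.0]]
wrist_force: [0.4, 0.1, 0.3]
gripper_width: 0.404
```

{"fn": "move_arm", "kwargs": {
  "motion": [0, 0, 0, 0, 0, 0, 1, 0, 0, 0, 0, 0, 0, 1, 0, 0, 0, 0, 0, 0, 1, 0, 0, 0, 0, 0, 0, 1, 0, 0, 0, 0, 0, 0, 1]
}}

```text
time_s: 13.65
tcp_pos: [0.5566, -0.2082, 0.0412]
ee_rot: [[-0.974, -0.227, -0.003], [-0.227, 0.974, 0.004], [0.002, 0.005, -1.0]]
wrist_force: [-0.4, 4.7, 1.8]
gripper_width: 0.16
```

```bash
python3 look.py pics/c17.png
```

```text
[ 0.55660168 -0.20817142  0.0412416 ] 0.1598351248304314 [-0.35323593  4.73501678  1.83157316] 103.13988018643559
```

View pics/c17.png

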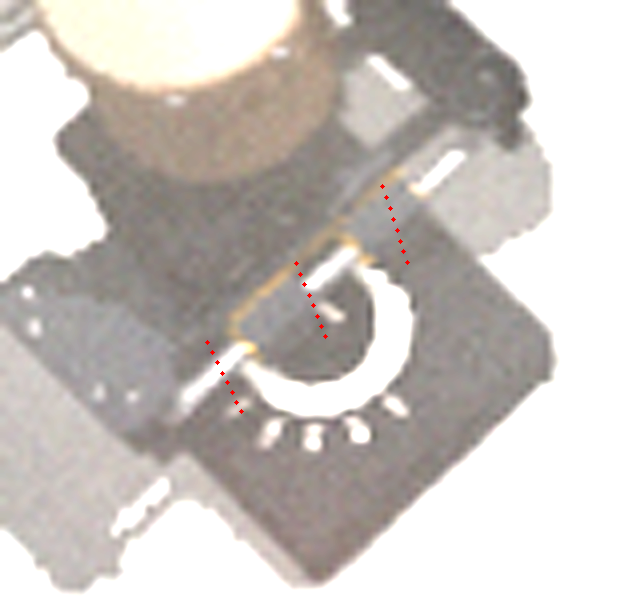

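The opening reads 0.16, which is 13.9 mm against the 14 mm bar, so the knob is gripped at rest. Next I'll turn it to the first click and pause.

{"fn": "move_arm", "kwargs": {
  "motion": [0, 0.02, 0, 0, 0, 0.4, 1, 0, 0.02, 0, 0, 0, 0.9, 1, 0, 0.02, 0, 0, 0, 1.4, 1, 0, 0.02, 0, 0, 0, 1.9, 1, 0, 0.02, 0, 0, 0, 2.4, 1, 0, 0.02, 0, 0, 0, 2.9, 1, 0, 0.02, 0, 0, 0, 3.4, 1, 0, 0.02, 0, 0, 0, 3.9, 1, 0, 0.02, 0, 0, 0, 4.3, 1, 0, 0.02, 0, 0, 0, 4.5, 1, 0, 0.02, 0, 0, 0, 4.5, 1, 0, 0.02, 0, 0, 0, 4.5, 1, 0, 0.02, 0, 0, 0, 4.5, 1]
}}

```text
time_s: 14.78
tcp_pos: [0.5566, -0.2081, 0.0412]
ee_rot: [[-0.987, 0.162, -0.003], [0.162, 0.987, 0.003], [0.004, 0.003, -1.0]]
wrist_force: [0.2, -4.4, -1.6]
gripper_width: 0.156
```

```bash
python3 look.py pics/c18.png;python3 -c "
from mv import *
print(r.sense()['moment'])"
```

```text
[ 0.55657773 -0.20814197  0.04122331] 0.15623827940209048 [ 0.18577129 -4.40257648 -1.55314575] 80.69342353927112
[-1.6551867  -0.20812507  0.08800245]
```

View pics/c18.png

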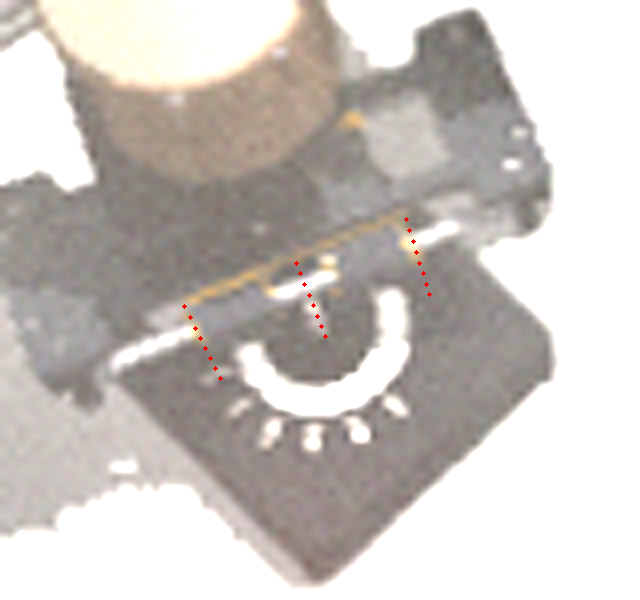

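The knob followed the tool through 22.4°, with the white line turned to match, and the opening is still 0.156. On to the second click.

{"fn": "move_arm", "kwargs": {
  "motion": [0, 0, 0, 0, 0, 0, 1, 0, 0, 0, 0, 0, 0, 1, 0, 0, 0, 0, 0, 0.4, 1, 0, 0, 0, 0, 0, 0.9, 1, 0, 0, 0, 0, 0, 1.4, 1, 0, 0, 0, 0, 0, 1.9, 1, 0, 0, 0, 0, 0, 2.4, 1, 0, 0, 0, 0, 0, 2.9, 1, 0, 0, 0, 0, 0, 3.4, 1, 0, 0, 0, 0, 0, 3.9, 1, 0, 0, 0, 0, 0, 4.3, 1, 0, 0, 0, 0, 0, 4.5, 1, 0, 0, 0, 0, 0, 4.5, 1, 0, 0, 0, 0, 0, 4.5, 1, 0, 0, 0, 0, 0, 4.5, 1, 0, 0, 0, 0, 0, 4.5, 1, 0, 0, 0, 0, 0, 4.5, 1]
}}

```text
time_s: 16.25
tcp_pos: [0.5565, -0.2083, 0.0412]
ee_rot: [[-0.85, 0.527, -0.003], [0.527, 0.85, 0.003], [0.004, 0.001, -1.0]]
wrist_force: [0.8, -4.3, -1.2]
gripper_width: 0.157
```

```bash
python3 look.py pics/c19.png
```

```text
[ 0.55654974 -0.20825055  0.04122543] 0.1566163983385887 [ 0.82241457 -4.34931137 -1.17848701] 58.20333256311899
```

View pics/c19.png

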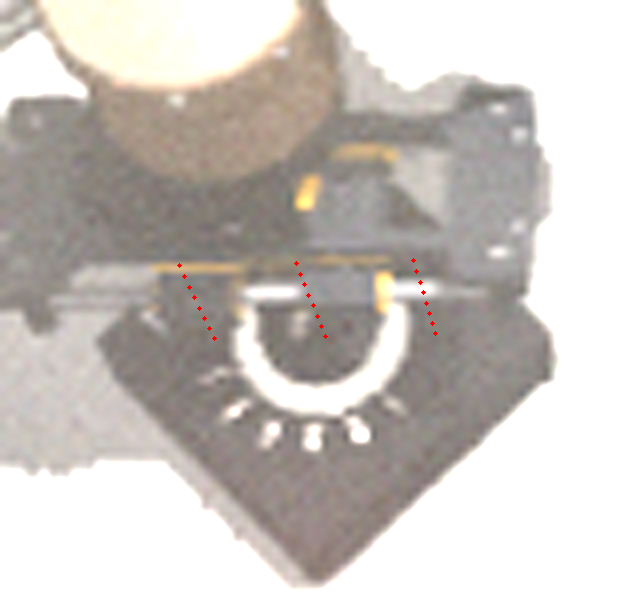

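Second click: the tool has turned 44.9°, and the white line has moved round to (298,320). Now the third.

{"fn": "move_arm", "kwargs": {
  "motion": [0, 0, 0, 0, 0, 0, 1, 0, 0, 0, 0, 0, 0, 1, 0, 0, 0, 0, 0, 0.4, 1, 0, 0, 0, 0, 0, 0.9, 1, 0, 0, 0, 0, 0, 1.4, 1, 0, 0, 0, 0, 0, 1.9, 1, 0, 0, 0, 0, 0, 2.4, 1, 0, 0, 0, 0, 0, 2.9, 1, 0, 0, 0, 0, 0, 3.4, 1, 0, 0, 0, 0, 0, 3.9, 1, 0, 0, 0, 0, 0, 4.3, 1, 0, 0, 0, 0, 0, 4.5, 1, 0, 0, 0, 0, 0, 4.5, 1, 0, 0, 0, 0, 0, 4.5, 1, 0, 0, 0, 0, 0, 4.5, 1, 0, 0, 0, 0, 0, 4.5, 1, 0, 0, 0, 0, 0, 4.5, 1]
}}

```text
time_s: 17.72
tcp_pos: [0.5565, -0.2083, 0.0412]
ee_rot: [[-0.584, 0.812, -0.003], [0.812, 0.584, 0.003], [0.004, -0.001, -1.0]]
wrist_force: [-0.2, -5.3, -0.4]
gripper_width: 0.156
```

```bash
python3 look.py pics/c20.png
python3 - <<'E'
from mv import *
a=imaging.capture("top");b=imaging.capture("scene")
cv2.imwrite("pics/end_s.png",b);cv2.imwrite("pics/end_t.png",a)
print(r.sense()["joint_velocities"],r.sense()["time_s"])
E
```

```text
[ 0.55647292 -0.20834898  0.04122301] 0.15596841069811374 [-0.15675907 -5.29732633 -0.36981436] 35.714857639168855
[-0.05989066  0.00776113 -0.010523   -0.03009609 -0.04799561  0.02547754] 17.8667
```

View pics/c20.png

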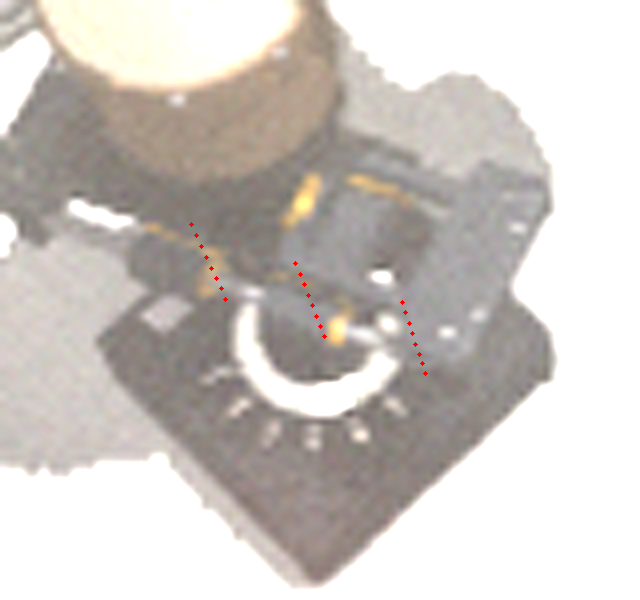

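View pics/end_s.png

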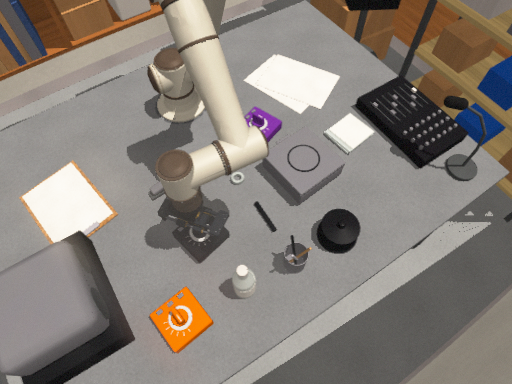

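View pics/end_t.png

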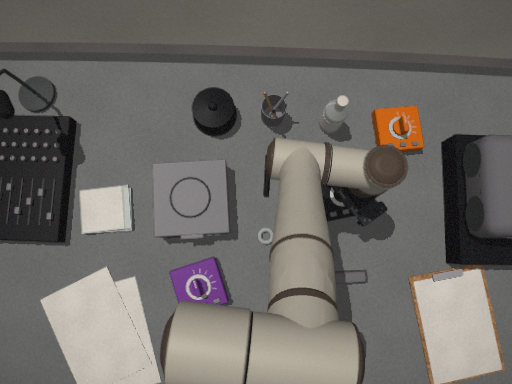

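The tool has turned 67.4° and the grip is unchanged at 0.156. The lid is flat, and every bystander I can see is where it was. Handing in.

```bash
python3 -c "
from station import r
print(r.finish_job())"
```

```text
the job is handed in; nothing more can be done
None
```

The lid is shut, and the black control's knob is held in the fingers on its third click. I handed the job in at about 18 s, and no verdict was reported.

- **Lid:** I pushed it down slowly and pressed until I felt about 6 N upward, more than the hinge's 2 N. Afterwards it lay flat with its lip visible.
- **Knob:** I turned it in three steps of 22.5°, pausing about half a second at each. The tool turned 67.4° in all from the rest grip (aim 67.5°). The white line followed at the first two clicks but was hidden at the third. The opening stayed at 0.156 throughout, about 13.6 mm on the 14 mm bar, so I saw no sign of slipping.
- **Bystanders:** none of the ones visible in the last pictures had moved. The arm partly covered the stapler, but it never went near it.

**Checks that disagreed:**
- **First lid push:** it stopped about 0.1 rad short, because I took the fingertips to be at the reported tool point. Contact showed them about 24 mm above it, while the pictures suggested about 17 mm. I pressed the lid again to close it and set the knob grip height with that offset.
- **Side force:** about 5 N remains on the held knob, which suggests it is gripped about 1 mm off centre.

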